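Change over the label printer's battery pack

TASK

Put the charged battery pack, the one with the green top, into the label printer: squeeze its two side buttons together to unclip it, lift it out of the charger, and lower it fully home and clipped, buttons sprung out, into the printer's empty bay. Then, once the pack is in, swing the printer's toggle switch all the way over to on. Leave the red-topped pack in the charger and the other things on the counter where they are.

Things in the scene. Friction and masses are not known exactly. Their poses are not given: they have to be found in the camera images.
- pack_green: Charged battery pack: grey upright block, green top, x 56 by y 40 by z 82 mm, 0.2 to 0.4 kg, clipped in one of the charger's two bays (which varies). Origin: centre of its underside, z up. An orange button on its +y and one on its -y face, 24 mm wide, 16 mm high, centre 61 mm above the underside; 57 mm over both buttons, 44 mm when pressed in. The pack can be lifted by its squeezed buttons.
- pack_red: Pack still charging: same shape and buttons but with a red top, in the charger's other bay. To be left there.
- pack_green_left (a joint): Left button of the green pack, on its +y face: 0 sprung out, 0.0065 m fully in; 2.4 N to start, 6.5 N at the end, springs back. It carries a hook low on the same side that catches under the bay's rim: with either button out the pack can neither leave nor enter a bay; with both in by 5.5 mm it can.
- pack_green_right (a joint): Right button of the green pack, on its -y face: 0 sprung out, 0.0065 m fully in; 2.4 N to start, 6.5 N at the end, springs back. It carries a hook low on the same side that catches under the bay's rim: with either button out the pack can neither leave nor enter a bay; with both in by 5.5 mm it can.
- charger: White charger, fixed, x 180 by y 96 mm, rim 43 mm above the counter, with two bays in a row along its x at -42 and +42 mm from its centre (bay floors 12 mm above the counter). Origin: centre of its underside. The packs stand in it with their axes along its own.
- printer_bay (a point): Centre of the floor of the printer's empty bay, 60 mm above the counter: an upright well 31 mm deep, open 62 mm along this point's x and 44 mm along its y (3 and 2 mm to spare on each side of a pack), with a sloped yellow lead-in 4 mm wide. A pack that is home has its underside's centre here and its x along this x, either way round.
- printer: Portable label printer, grey, fixed, x 210 by y 170 mm, deck 91 mm above the counter. Origin: centre of its underside. Bay centre at x -40, y 0; switch pivot at x +66, y 0, 93 mm above the counter, on a black housing that rises to 107 mm (x +-25, y +-35 mm about the pivot).
- switch (a joint): Toggle switch of the printer: 0 off (leaning about 29 degrees to the printer's -y side), 1.0 rad on (leaning 29 degrees to its +y side); it turns about the printer's x and stays where it is left. Off starts between 0 and 0.2. Light: about 1.5 N at the ball. The mechanism's stop is at 1.0.
- switch_tip (a point): Centre of the red ball, 26 mm across, at the end of the switch lever, 50 mm from the pivot; 137 mm above the counter at either end of the swing, 143 mm midway.
- bearing_a: Ball bearing lying on the counter beside the charger, 62 mm across, 16 mm high; origin under its centre. Bystander.
- bearing_b: Ball bearing lying between charger and printer, 52 mm across, 15 mm high. Bystander.
- pulley: Dark belt pulley lying between charger and printer, 76 mm across, 34 mm high. Bystander.
- spray_can: Standing can, 54 mm across, 150 mm high, beyond the machines. Bystander.
- carton: Cardboard carton, 75 by 90 by 50 mm, beyond the machines. Bystander.
- cup: Blue mug, 72 mm across, 85 mm high, on the robot's right near its base. Bystander.
Mind the look-alikes: they are no part of the job. Of the things shaped like the charger, the white one is meant.

How it is judged:
By the outcome, as a careful person would: the job done as asked, in the order asked, and still so for the second after the job is handed in, with the robot touching nothing.
It also fails if it takes over 61 s, if anything falls off the work surface, if the arm or the gripper's body presses on something with over 40 N, if the wrist force passes 120 N, or if a joint passes its speed limit or range.

ROBOT

A 6-joint arm with a two-finger parallel gripper is mounted at the origin on the work surface. World frame = base frame: x ahead of the robot, y to its left, z up, the work surface at z = 0. Lengths are in m, angles in rad, forces in N, time in s.
With the tool pointing down it reaches from about 0.375 to 0.925 m from the base axis. Payload 5.7 kg.
Tool frame: the origin (TCP) lies midway between the tips of the shut fingers; the grasp point (between the pads) lies 19 mm behind it (r.grip_depth is the distance from the TCP to the grasp point, in m); z points along the fingers, y is the direction in which the jaws open and shut (so a half turn about z gives the same grasp; the last joint's range is limited). The gripper opens to 85 mm and grips with 20 to 120 N. Pads are 22 mm wide; open, the fingers measure 114 mm over their backs; the gripper's body (76 mm by 85 mm) begins 54 mm behind the grasp point. The pads swing forward as they close: fully open they stand 13 mm farther back than shut.
Start: joints at [0.994, 0.359, 1.51, -0, 1.272, -0.115], TCP at [0.267, 0.537, 0.231] pointing down, gripper open.
Joint ranges: [-2.97, 2.97], [-1.01, 2.36], [0.21, 2.38], [-0.96, 4.11], [0.2, 2.71], [-2.98, 2.98]. Speed limits (rad/s): [2.39, 2.39, 3.14, 3.14, 3.14, 3.14].

INTERFACE

Orientations are given as a rotation vector (axis times angle).
In Python, from plant import monitor, cams, r gives the robot as it stands. The module is installed in compiled form; this text tells all that it offers.
- The arm moves only by the shell command python3 -m creep 'ROWS' [FORCE]. ROWS is JSON, a list of rows, each a list of 5 numbers: the opening, from 0 (shut) to 1 (fully open), then the shift along the tool's x, y, z scaled (see below), then the turn about the tool's z scaled (see below). A call has 1 to 8 rows; each row is the pose to reach, as a shift and turn from the pose commanded when the call began, along the tool's axes at that moment, turning the shorter way round; what a row does not reach only later rows make up. The controller multiplies each number of a shift by 0.25 m and each number of a turn by pi rad. A row lasts 1/12 s, in which the tool goes at most 41.7 mm and 7.16 degrees, less where a joint would pass 70% of its speed; a pose out of reach is approached as far as the arm can. A call with a number of a shift or a turn outside -1 to 1 is refused whole. A call with a gripper value outside its range is refused whole. The fingers move at their own pace and stop on an object; FORCE is the grip in N (left out, the last holds). Time passes only in rows, so rows that repeat a pose let the fingers close. It gives the time, the measured TCP pose, the force and the opening at its end, in the units of the state.
- monitor.sense(): the state, without advancing time (a new reading comes with each control period).
- cams.snapshot(name): name is "scene" or "top"; returns a dict with "color" (480x640x3 uint8, red, green, blue), "fx", "fy", "cx", "cy" (pixels), "k1" (the pictures are not rectified: a ray, as slopes to the right and down, at radius r is drawn at 1 + k1 r^2 times it, then the intrinsics apply), "R" (3x3) and "t" (3): a world point X has camera coordinates R X + t. Camera axes: x right, y down, z forward; pixel columns grow to the right and rows downward; lengths in m; the calibration is good to about 2 mm. A picture is of the moment at which its call begins. There is no depth.
- r.hand_in(): hands the job in, once; it reports no verdict.
Trained networks look in the newest picture that a camera, given by its name, has taken for a name from the list of things; names that differ only in an ending like _2 or _b are one class to them, and where a whole thing is asked for, a point or a joint stands for the part that bears it (a point fixed in the world has none). Each returns a list of dicts, best first, with "p" (0 to 1); they miss things now and then, are a little off and sometimes report something else, mostly with a low value. They report only what shows in the picture. A call takes as long as a camera call. They do not tell look-alikes from the thing itself.
- cams.spot_in(query, camera): "pixel" ([column, row] in pixels, amid what is visible of it).
- cams.silhouettes(query, camera): "mask" (480x640 bool, what is visible of it) and "pixel" ([column, row] in pixels, amid what is visible of it).
- cams.mark_of(query, camera): "pixel" ([column, row] in pixels: a listed point, or the origin of a listed thing).
The state is a dict: "time_s": time; "joint_positions": joint angles; "joint_velocities": joint speeds; "joint_torque": joint torques, N m; "tcp_pos": TCP position; "ee_rot": TCP orientation; "force": force on the tool from outside, world axes, zero at the start; "ft_torque": the same for the moment, N m; "gripper_width": opening from 0.0 (shut) to 1.0 (fully open).
Only numpy, scipy, OpenCV 4.12 (cv2) and the standard library are available. Lean on these libraries where they do the work, as an engineer would, in place of code of your own. Each camera call takes 0.05 s, during which the arm holds its last target.

## Working session

There is one attempt and no reset: what is moved stays moved. The work goes in short steps, Python scripts to look and compute and a shell command to move; the robot and the scene stay as the last step left them, time stands still between calls to the robot, and variables do not carry over. Pictures are saved under pics/ and viewed, and the job is handed in when it is done.

```bash
mkdir -p pics; ls
python3 - <<'E'
from plant import monitor,cams,r
import cv2
print(monitor.sense()); print(r.grip_depth)
for n in ("scene","top"):
    d=cams.snapshot(n); cv2.imwrite(f"pics/{n}0.png",d["color"][:,:,::-1])
    print({k:v for k,v in d.items() if k!="color"})
E
```

```text
pics
{'time_s': 0.0, 'joint_positions': array([ 9.93901870e-01,  3.59505709e-01,  1.51148820e+00, -4.68896719e-05,
        1.27249267e+00, -1.15099939e-01]), 'joint_velocities': array([ 0.00013108,  0.0007094 , -0.0012077 , -0.00093597, -0.00080076,
        0.00172635]), 'joint_torque': array([-1.31726574e-03, -5.27613223e+01, -2.78612709e+01, -5.12471797e-04,
        1.32853043e-02, -2.50542286e-05]), 'tcp_pos': array([0.26696428, 0.53654114, 0.23043195]), 'ee_rot': array([-7.18798048e-01, -3.05763885e+00,  2.82199615e-03]), 'force': array([ 0.73334638, -1.56893904,  0.38269226]), 'ft_torque': array([-0.02935859,  0.01813209, -0.04823188]), 'gripper_width': 0.9983897829202109}
0.0187
{'fx': 447.10876105336587, 'fy': 447.10876105336587, 'cx': 330.04356213473756, 'cy': 241.18238820494616, 'k1': -0.11394120714445047, 'R': array([[-0.91610894,  0.40061861,  0.01578389],
       [ 0.31360809,  0.74055476, -0.59433039],
       [-0.24978865, -0.53952143, -0.80406608]]), 't': array([ 0.5083768 , -0.07256485,  1.20685098])}
{'fx': 605.1683235865157, 'fy': 605.1683235865157, 'cx': 321.76104368571293, 'cy': 227.30162950601766, 'k1': -0.08442212448746454, 'R': array([[ 0.0237113 , -0.99957207,  0.01713036],
       [-0.9816217 , -0.02652426, -0.18898492],
       [ 0.18935842, -0.01233446, -0.98183056]]), 't': array([-0.06676576,  0.53210432,  1.20241936])}
```

View pics/scene0.png

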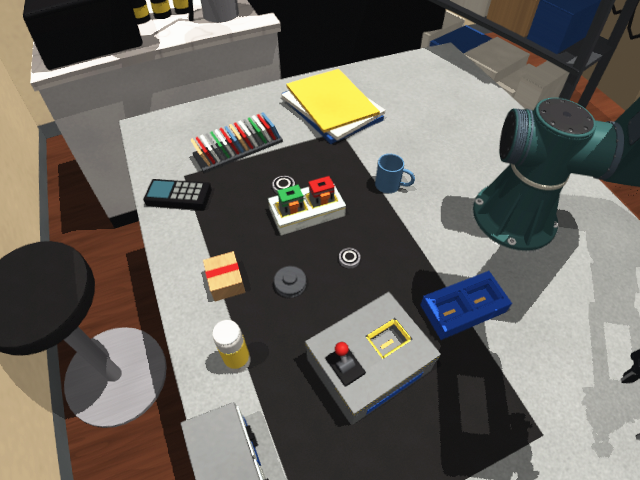

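View pics/top0.png

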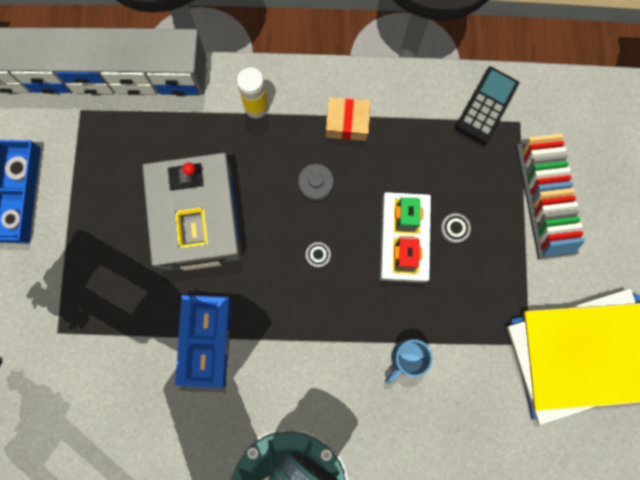

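The top view shows the white charger at about (406,237), with green at (409,212) and red at (408,252). The printer is at about (192,210), its bay at (192,228) and its red ball at (189,169).

```bash
cat > h.py <<'E'
import numpy as np, cv2
from plant import monitor,cams,r
def K(d): return np.array([[d["fx"],0,d["cx"]],[0,d["fy"],d["cy"]],[0,0,1]])
def D(d): return np.array([d["k1"],0,0,0,0.])
def ray(d,p):
    u=cv2.undistortPoints(np.array(p,float).reshape(-1,1,2),K(d),D(d)).reshape(-1,2)
    v=np.c_[u,np.ones(len(u))]@d["R"]; return -d["R"].T@d["t"],v
def onz(d,p,z):
    c,v=ray(d,p); s=(z-c[2])/v[:,2]; return c+v*s[:,None]
def tri(d1,p1,d2,p2):
    c1,v1=ray(d1,p1);c2,v2=ray(d2,p2);v1=v1[0];v2=v2[0]
    A=np.c_[v1,-v2];s=np.linalg.lstsq(A,c2-c1,rcond=None)[0]
    a=c1+v1*s[0];b=c2+v2*s[1];return (a+b)/2,np.linalg.norm(a-b)
def proj(d,X):
    return cv2.projectPoints(np.array(X,float).reshape(-1,1,3),cv2.Rodrigues(d["R"])[0],d["t"],K(d),D(d))[0].reshape(-1,2)
E
python3 - <<'E'
from h import *
np.set_printoptions(precision=4,suppress=True)
dt=cams.snapshot("top"); ds=cams.snapshot("scene")
for q in ["pack_green","charger","printer_bay","printer","switch_tip"]:
  o=[[(np.round(e["pixel"],1).tolist(),round(e["p"],2)) for e in cams.mark_of(q,c)[:3]] for c in("top","scene")]
  print(q,o)
  try: print(tri(dt,o[0][0][0],ds,o[1][0][0]))
  except Exception as e: print(e)
def seg(d,lo,hi,roi):
    h=cv2.cvtColor(d["color"],cv2.COLOR_RGB2HSV); m=cv2.inRange(h,lo,hi); k=np.zeros_like(m); x0,y0,x1,y1=roi; k[y0:y1,x0:x1]=m[y0:y1,x0:x1]; return k
for nm,d,rois in (("top",dt,{"g":(380,190,435,232),"c":(370,185,440,290),"y":(170,200,215,255),"r":(170,155,205,185)}),("scene",ds,{"g":(270,180,310,220),"c":(260,170,355,240),"y":(360,310,420,365),"r":(325,335,355,360)})):
  for k,lo,hi,z in (("g",(45,100,40),(80,255,255),.094),("y",(22,120,80),(35,255,255),.091),("c",(0,0,150),(180,60,255),.043),("r",(0,120,60),(8,255,255),.137)):
    m=seg(d,lo,hi,rois[k])
    cs,_=cv2.findContours(m,0,1); c=max(cs,key=cv2.contourArea)
    P=onz(d,c.reshape(-1,2).astype(float),z)
    rc=cv2.minAreaRect((P[:,:2]*1000).astype(np.float32))
    print(nm,k,len(c),rc, cv2.boundingRect(c))
for nm,d,(x0,y0,x1,y1) in (("top",dt,(130,140,260,290)),("topc",dt,(360,180,480,290)),("scene",ds,(290,280,450,430)),("scenec",ds,(255,160,365,240))):
    cv2.imwrite(f"pics/z_{nm}.png",cv2.resize(d["color"][y0:y1,x0:x1,::-1],None,fx=4,fy=4,interpolation=2))
E
```

```text
pack_green [[([408.4, 219.0], 0.95)], [([294.8, 213.9], 0.94)]]
(array([ 0.5606, -0.2371,  0.0044]), np.float64(0.01293264213092184))
charger [[([404.8, 239.3], 0.88), ([203.5, 340.5], 0.84)], [([461.6, 308.8], 0.84), ([309.7, 212.7], 0.8)]]
(array([0.4262, 0.0139, 0.1713]), np.float64(0.45340072862108627))
printer_bay [[([190.1, 231.9], 0.88), ([185.3, 166.3], 0.73)], [([387.1, 344.5], 0.66), ([237.4, 363.7], 0.63)]]
(array([0.5178, 0.215 , 0.0589]), np.float64(0.0070300105939518735))
printer [[([199.3, 215.0], 0.88), ([402.1, 242.6], 0.16)], [([367.0, 365.7], 0.58)]]
(array([ 0.5637,  0.215 , -0.0084]), np.float64(0.004045838194909232))
switch_tip [[([186.5, 167.7], 0.58)], [([339.2, 346.8], 0.6)]]
(array([0.6289, 0.2127, 0.1464]), np.float64(0.006027631512937848))
top g 88 ((561.972412109375, -229.09683227539062), (42.708282470703125, 58.24916458129883), 89.93995666503906) (399, 198, 22, 29)
top y 119 ((519.6625366210938, 209.8830108642578), (76.07809448242188, 58.47796630859375), 9.820085525512695) (175, 208, 32, 39)
top c 259 ((522.01953125, -229.6988067626953), (100.0667724609375, 184.64694213867188), 88.44659423828125) (381, 192, 50, 89)
top r 37 ((626.7481079101562, 212.6001739501953), (24.521760940551758, 26.132539749145508), 1.4444011449813843) (182, 163, 14, 13)
scene g 65 ((566.5968627929688, -228.4727783203125), (45.97024917602539, 59.715702056884766), 88.22488403320312) (277, 184, 26, 19)
scene y 99 ((520.9246826171875, 210.86920166015625), (75.35975646972656, 57.12553405761719), 9.775261878967285) (367, 319, 44, 39)
scene c 266 ((523.89453125, -228.3895263671875), (98.9817886352539, 183.72532653808594), 88.26895141601562) (268, 186, 78, 40)
scene r 38 ((626.716796875, 211.88070678710938), (25.85546875, 24.292163848876953), 66.65858459472656) (335, 342, 14, 14)
```

View pics/z_topc.png

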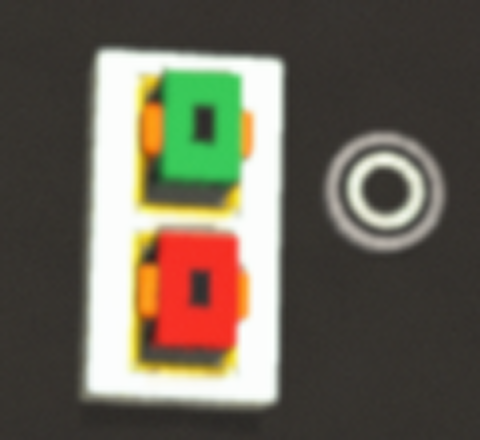

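View pics/z_scenec.png

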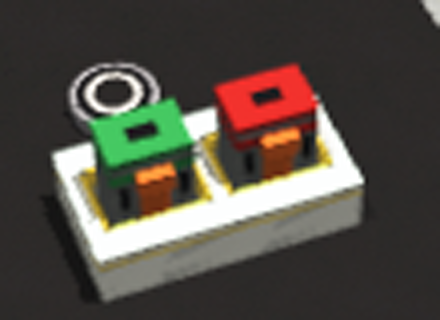

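View pics/z_top.png

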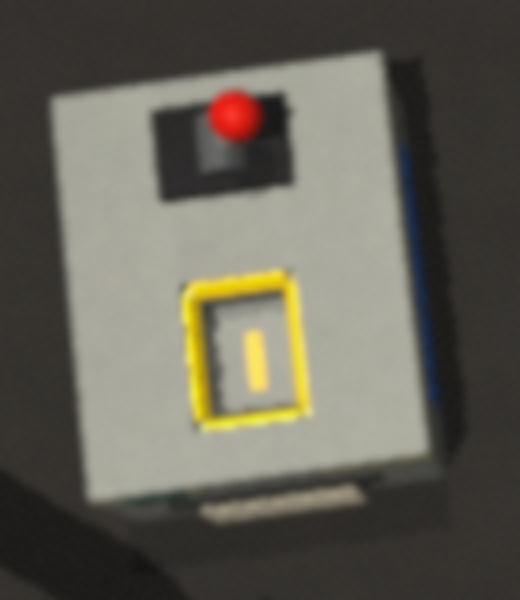

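View pics/z_scene.png

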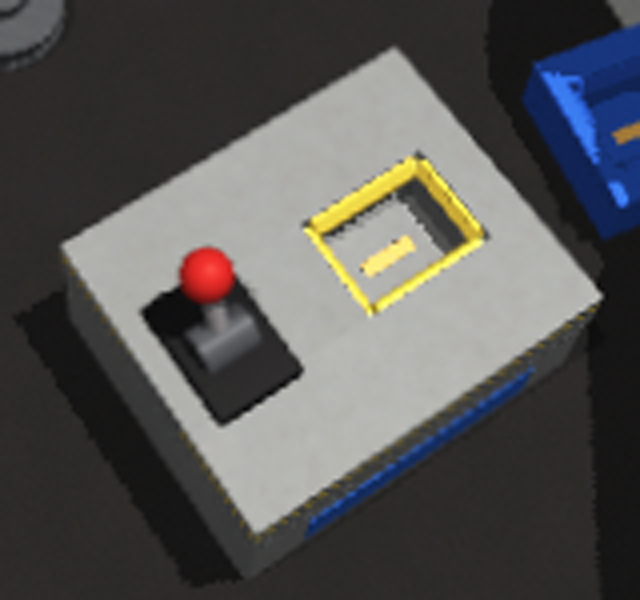

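Run:
```python
from h import *
from scipy.optimize import least_squares
np.set_printoptions(precision=4,suppress=True)
dt=cams.snapshot("top"); ds=cams.snapshot("scene")
def z2p(a,off): return np.array(a,float)/4-.375+np.array(off)
def fit(P,w,h,th0,pr=True):
    # order by nearest corner
    def f(v,full=False):
        c,s=np.cos(v[2]),np.sin(v[2])
        Q=np.array([[a*w/2*c-b*h/2*s+v[0],a*w/2*s+b*h/2*c+v[1]] for a in(1,-1) for b in (1,-1)])
        d=np.array([Q[np.argmin(np.linalg.norm(Q-p,axis=1))]-p for p in P])
        return d.ravel()
    r_=least_squares(f,[*P.mean(0),th0]); print("fit",r_.x*[1e3,1e3,57.3],"res mm",f(r_.x)*1e3); return r_.x
T=onz(dt,z2p([(50,98),(380,52),(432,460),(88,498)],(130,140)),.091)[:,:2]
S=onz(ds,z2p([(62,245),(395,47),(602,297),(255,533)],(290,280)),.091)[:,:2]
for P in (T,S):
    v=fit(P,.21,.17,.14); c,s=np.cos(v[2]),np.sin(v[2]); print(" bay",v[0]-.04*c,v[1]-.04*s,"pivot",v[0]+.066*c,v[1]+.066*s)
# bay lead-in outer 70x52
fit(onz(dt,z2p([(182,288),(291,270),(310,412),(200,430)],(130,140)),.091)[:,:2],.07,.052,.14)
fit(onz(ds,z2p([(304,227),(420,155),(486,237),(374,314)],(290,280)),.091)[:,:2],.07,.052,.14)
# charger rim
fit(onz(dt,z2p([(97,50),(285,60),(277,404),(86,398)],(360,180)),.043)[:,:2],.18,.096,-.02)
fit(onz(ds,z2p([(52,155),(104,265),(363,184),(306,98)],(255,160)),.043)[:,:2],.18,.096,-.02)
# green top
fit(onz(dt,z2p([(164,70),(241,73),(240,183),(161,180)],(360,180)),.094)[:,:2],.056,.040,-.02)
fit(onz(ds,z2p([(91,122),(178,98),(192,143),(107,169)],(255,160)),.094)[:,:2],.056,.040,-.02)
s=monitor.sense(); from scipy.spatial.transform import Rotation as R
print(s["tcp_pos"],R.from_rotvec(s["ee_rot"]).as_matrix())
```

```text
fit [558.368  216.4867   9.5253] res mm [-0.1998 -1.4007 -0.839  -0.5023  2.6801  2.2567 -1.6413 -0.3537]
 bay 0.5189193755441286 0.20986792026907675 pivot 0.6234581366043167 0.22740780156858664
fit [560.187  217.5495   9.5574] res mm [ 0.9428 -0.6098 -0.4641 -0.1515 -0.7994  0.2225  0.3207  0.5387]
 bay 0.5207420917168041 0.2109085257032998 pivot 0.6252710014937308 0.2285070205493688
fit [519.4594 209.3683  11.0098] res mm [-1.3193 -2.0862 -2.1324  1.4593  1.3932  2.0314  2.0585 -1.4044]
fit [520.7008 211.689   10.252 ] res mm [-2.2451  1.7689  1.5192  1.4762  1.1423 -1.0981 -0.4164 -2.1469]
fit [ 521.419  -230.2857   -1.5246] res mm [-1.8827 -1.7489 -1.9246  2.3851  1.0165  1.1744  2.7908 -1.8105]
fit [ 524.6476 -223.6016   -2.2981] res mm [ 0.0144  3.4774  4.0833 -0.7467  1.4873  4.29   -5.585  -7.0207]
fit [ 563.3337 -230.0876   -1.0681] res mm [-0.2938  0.4762 -0.6194 -0.2431  0.3095 -0.1484  0.6036 -0.0848]
fit [ 565.0819 -229.0025   -3.1501] res mm [ 0.4764 -0.4684  2.3255  0.6564 -1.3918  1.2862 -1.4102 -1.4742]
[0.2674 0.5371 0.2313] [[-0.8952  0.4456 -0.    ]
 [ 0.4456  0.8952 -0.    ]
 [ 0.     -0.     -1.    ]]
```

```bash
cat > go.py <<'E'
import sys; from h import *
from scipy.spatial.transform import Rotation as Ro
x,y,z,yaw=map(float,sys.argv[1:5]); s=monitor.sense(); M=Ro.from_rotvec(s["ee_rot"]).as_matrix()
d=M.T@(np.array([x,y,z])-s["tcp_pos"])
cur=np.degrees(np.arctan2(M[1,1],M[0,1])); t=-(yaw-cur); t=(t+90)%180-90
print("scaled",np.round(d/.25,3),"turn",round(t/180,4),"tilt z",M[:,2].round(3),"yaw",cur.round(2))
print("t",s["time_s"],"tcp",s["tcp_pos"].round(4),"F",s["force"].round(1),"w",round(s["gripper_width"],3))
E
python3 go.py .5643 -.2297 .2 88.3
python3 -m creep '[[1,-0.1,-0.09,0,-0.035],[1,-0.2,-0.18,0,-0.07],[1,-0.31,-0.28,0,-0.105],[1,-0.42,-0.38,0,-0.138],[1,-0.54,-0.49,0,-0.138],[1,-0.66,-0.6,0,-0.138],[1,-0.78,-0.71,0,-0.138],[1,-0.9,-0.82,0,-0.138]]'
python3 go.py .5643 -.2297 .2 88.3
```

```text
scaled [-2.43  -2.217  0.125] turn -0.1376 tilt z [-0. -0. -1.] yaw 63.54
t 0.8 tcp [0.2674 0.5371 0.2313] F [-0.6 -0.6  0.2] w 0.997
time_s: 1.47
tcp_pos: [0.3777, 0.2517, 0.2315]
ee_rot: [0.043, 3.141, 0.0]
force: [1.8, -0.1, 0.4]
gripper_width: 0.996
scaled [-0.799 -1.904  0.126] turn 0.0006 tilt z [ 0.001  0.    -1.   ] yaw 88.41
t 1.4667 tcp [0.3777 0.2517 0.2315] F [ 1.8 -0.1  0.4] w 0.996
```

```bash
python3 -m creep '[[1,-0.07,-0.15,0,0],[1,-0.14,-0.3,0,0],[1,-0.2,-0.45,0,0],[1,-0.26,-0.58,0,0],[1,-0.32,-0.7,0,0],[1,-0.38,-0.82,0,0],[1,-0.42,-0.92,0,0],[1,-0.46,-1,0,0]]'
python3 go.py .5643 -.2297 .2 88.3
```

```text
time_s: 2.13
tcp_pos: [0.486, -0.0021, 0.2315]
ee_rot: [0.047, 3.141, -0.001]
force: [0.1, 0.3, 0.2]
gripper_width: 0.999
scaled [-0.34  -0.901  0.127] turn 0.0 tilt z [ 0.001 -0.001 -1.   ] yaw 88.3
t 2.1333 tcp [ 0.486  -0.0021  0.2315] F [0.1 0.3 0.2] w 0.999
```

```bash
python3 -m creep '[[1,-0.05,-0.14,0,0],[1,-0.1,-0.28,0,0],[1,-0.16,-0.42,0,0],[1,-0.22,-0.56,0,0],[1,-0.28,-0.7,0.04,0],[1,-0.32,-0.82,0.08,0],[1,-0.34,-0.901,0.12,0],[1,-0.34,-0.901,0.127,0]]'
python3 go.py .5643 -.2297 .054 88.3
python3 - <<'E'
from h import *
for n in ("scene","top"):
    d=cams.snapshot(n); x0,y0,x1,y1=(240,120,400,240) if n=="scene" else (340,150,500,270)
    cv2.imwrite(f"pics/a_{n}.png",cv2.resize(d["color"][y0:y1,x0:x1,::-1],None,fx=5,fy=5,interpolation=2))
E
```

```text
time_s: 2.8
tcp_pos: [0.5644, -0.2317, 0.1978]
ee_rot: [-0.049, -3.141, 0.002]
force: [0.5, 0.1, 0.2]
gripper_width: 0.997
scaled [0.    0.009 0.575] turn -0.0006 tilt z [-0.001 -0.001 -1.   ] yaw 88.2
t 2.8 tcp [ 0.5644 -0.2317  0.1978] F [0.5 0.1 0.2] w 0.997
```

View pics/a_scene.png

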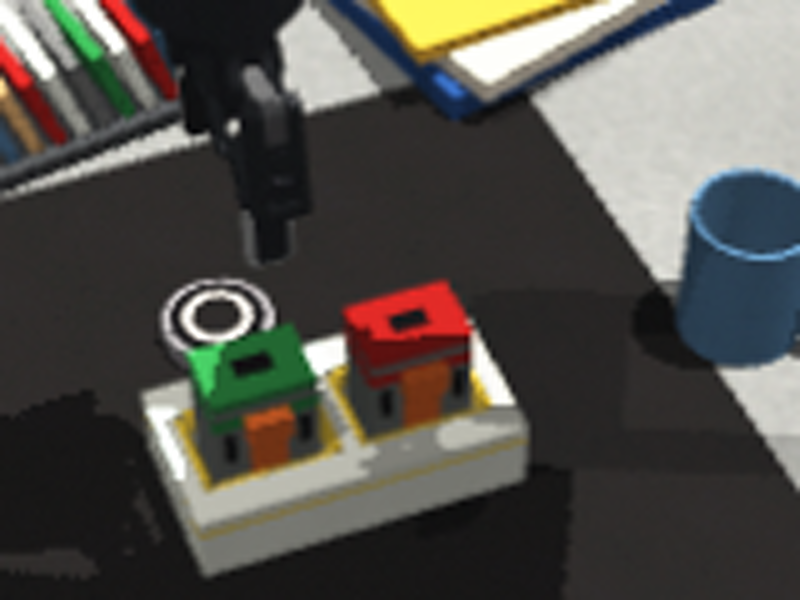

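View pics/a_top.png

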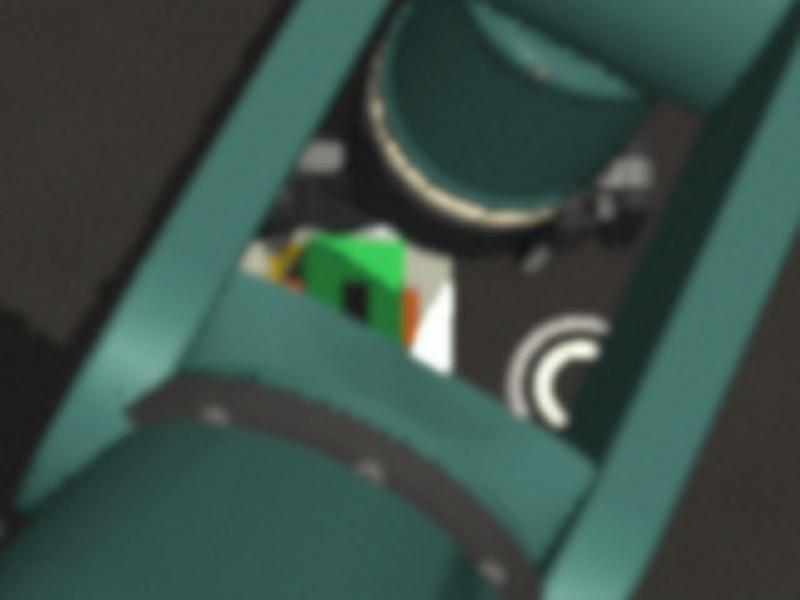

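```bash
python3 - <<'E'
from h import *
d=cams.snapshot("scene"); print((proj(d,[[.5644,-.2317,.198],[.5644,-.2317+.042,.211],[.5644,-.2317-.042,.211]])-[240,120])*5)
E
python3 -m creep '[[1,0,0.009,0.12,0],[1,0,0.009,0.24,0],[1,0,0.009,0.36,0],[1,0,0.009,0.45,0],[1,0,0.009,0.45,0]]'
python3 go.py .5643 -.2297 .051 88.3
python3 - <<'E'
from h import *
for n in ("scene",):
    d=cams.snapshot(n); x0,y0,x1,y1=(240,120,400,240) if n=="scene" else (340,150,500,270)
    cv2.imwrite(f"pics/b_{n}.png",cv2.resize(d["color"][y0:y1,x0:x1,::-1],None,fx=5,fy=5,interpolation=2))
E
```

```text
[[238.05206648 207.28453987]
 [268.79192977 245.80953585]
 [205.57841441 130.09964828]]
time_s: 3.37
tcp_pos: [0.5607, -0.222, 0.0834]
ee_rot: [-0.042, -3.134, -0.006]
force: [0.1, 0.2, 1.1]
gripper_width: 1.0
scaled [-0.016 -0.031  0.13 ] turn 0.0009 tilt z [-0.007  0.004 -1.   ] yaw 88.46
t 3.3667 tcp [ 0.5607 -0.222   0.0834] F [0.1 0.2 1.1] w 1.0
```

View pics/b_scene.png

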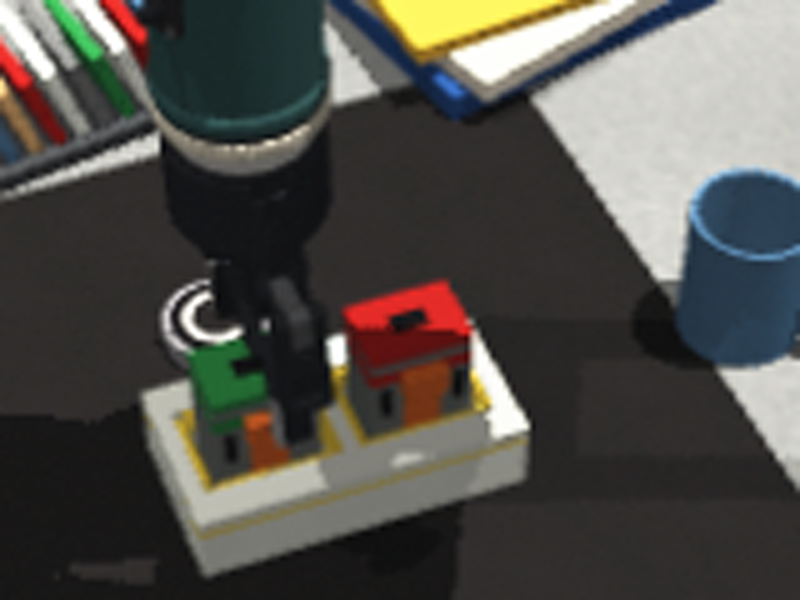

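```bash
python3 -m creep '[[1,0,0,0,0]]'; python3 go.py .5643 -.2297 .051 88.3
```

```text
time_s: 3.5
tcp_pos: [0.5645, -0.2244, 0.0883]
ee_rot: [0.043, 3.141, -0.001]
force: [0.2, -0.1, 0.5]
gripper_width: 1.001
scaled [ 0.    -0.021  0.149] turn 0.0008 tilt z [ 0.001 -0.    -1.   ] yaw 88.44
t 3.5 tcp [ 0.5645 -0.2244  0.0883] F [ 0.2 -0.1  0.5] w 1.001
```

```bash
python3 -m creep '[[1,0,-0.021,0.04,0],[1,0,-0.021,0.08,0],[1,0,-0.021,0.12,0],[1,0,-0.021,0.149,0],[1,0,-0.021,0.149,0],[1,0,-0.021,0.149,0]]'; python3 go.py .5643 -.2297 .051 88.3
python3 - <<'E'
from h import *
for n in ("scene","top"):
    d=cams.snapshot(n); x0,y0,x1,y1=(240,120,400,240) if n=="scene" else (340,150,500,270)
    cv2.imwrite(f"pics/c_{n}.png",cv2.resize(d["color"][y0:y1,x0:x1,::-1],None,fx=5,fy=5,interpolation=2))
E
```

```text
time_s: 4.0
tcp_pos: [0.5632, -0.2301, 0.049]
ee_rot: [-0.045, -3.14, -0.001]
force: [-0.0, -0.1, 0.8]
gripper_width: 1.0
scaled [-0.004  0.002 -0.008] turn 0.0004 tilt z [-0.002  0.001 -1.   ] yaw 88.37
t 4.0 tcp [ 0.5632 -0.2301  0.049 ] F [-0.  -0.1  0.8] w 1.0
```

View pics/c_scene.png

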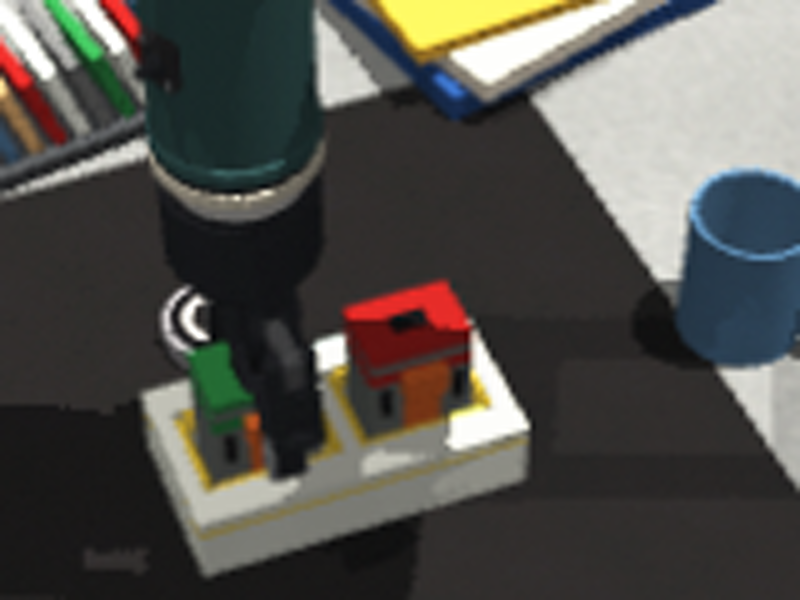

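View pics/c_top.png

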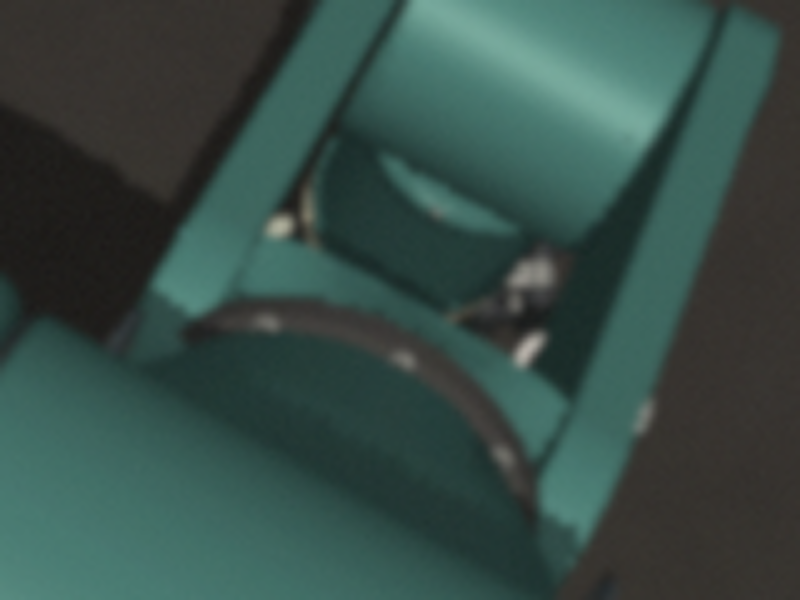

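```bash
python3 -m creep '[[0.6,0.002,0,0,0],[0.5,0.002,0,0,0],[0.4,0.002,0,0,0],[0.3,0,0,0,0],[0.3,0,0,0,0],[0.3,0,0,0,0]]' 40; python3 go.py .5643 -.2297 .051 88.3
```

```text
time_s: 4.6
tcp_pos: [0.5646, -0.2306, 0.0513]
ee_rot: [0.044, 3.14, -0.001]
force: [-0.6, 1.2, 9.3]
gripper_width: 0.465
scaled [0.001 0.004 0.001] turn 0.0004 tilt z [ 0.002 -0.001 -1.   ] yaw 88.38
t 4.6 tcp [ 0.5646 -0.2306  0.0513] F [-0.6  1.2  9.3] w 0.465
```

```bash
python3 -m creep '[[0.3,0,0,0,0],[0.3,0,0,0,0]]' ; python3 go.py .5643 -.2297 .051 88.3
python3 - <<'E'
from h import *
for n in ("scene",):
    d=cams.snapshot(n); x0,y0,x1,y1=(270,150,350,210)
    cv2.imwrite(f"pics/d_{n}.png",cv2.resize(d["color"][y0:y1,x0:x1,::-1],None,fx=10,fy=10,interpolation=2))
E
```

```text
time_s: 4.77
tcp_pos: [0.5646, -0.2306, 0.0514]
ee_rot: [0.044, 3.14, -0.001]
force: [-1.8, 1.2, 10.2]
gripper_width: 0.465
scaled [0.001 0.004 0.001] turn 0.0005 tilt z [ 0.002 -0.001 -1.   ] yaw 88.38
t 4.7667 tcp [ 0.5646 -0.2306  0.0514] F [-1.8  1.2 10.2] w 0.465
```

View pics/d_scene.png

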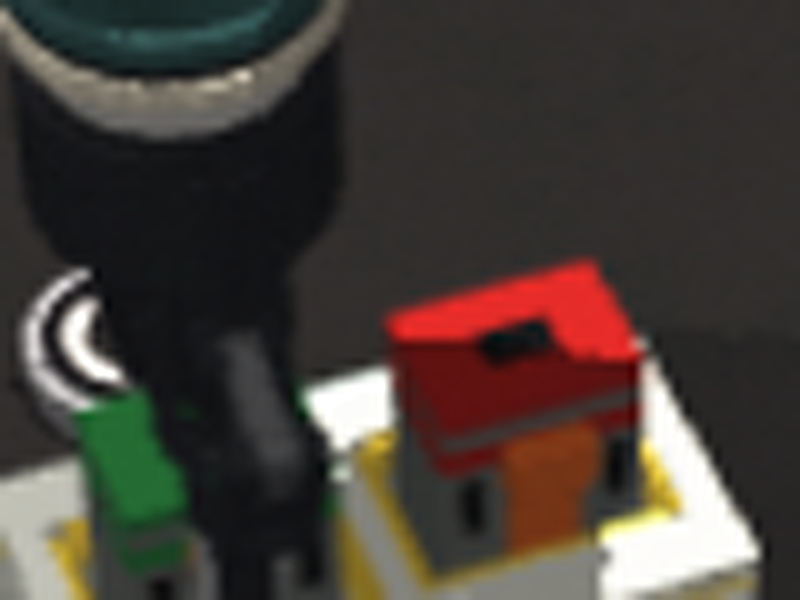

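```bash
python3 -m creep '[[0.3,0,0,-0.01,0],[0.3,0,0,-0.03,0],[0.3,0,0,-0.05,0],[0.3,0,0,-0.05,0]]' ; python3 go.py .5643 -.2297 .2 88.3
python3 - <<'E'
from h import *
for n in ("scene",):
    d=cams.snapshot(n); x0,y0,x1,y1=(250,150,350,225)
    cv2.imwrite(f"pics/e_{n}.png",cv2.resize(d["color"][y0:y1,x0:x1,::-1],None,fx=8,fy=8,interpolation=2))
E
```

```text
time_s: 5.15
tcp_pos: [0.5643, -0.2306, 0.0632]
ee_rot: [0.045, 3.14, -0.001]
force: [0.3, -0.0, -1.8]
gripper_width: 0.46
scaled [-0.001  0.003 -0.547] turn 0.0004 tilt z [ 0.001 -0.001 -1.   ] yaw 88.37
t 5.15 tcp [ 0.5643 -0.2306  0.0632] F [ 0.3 -0.  -1.8] w 0.46
```

View pics/e_scene.png

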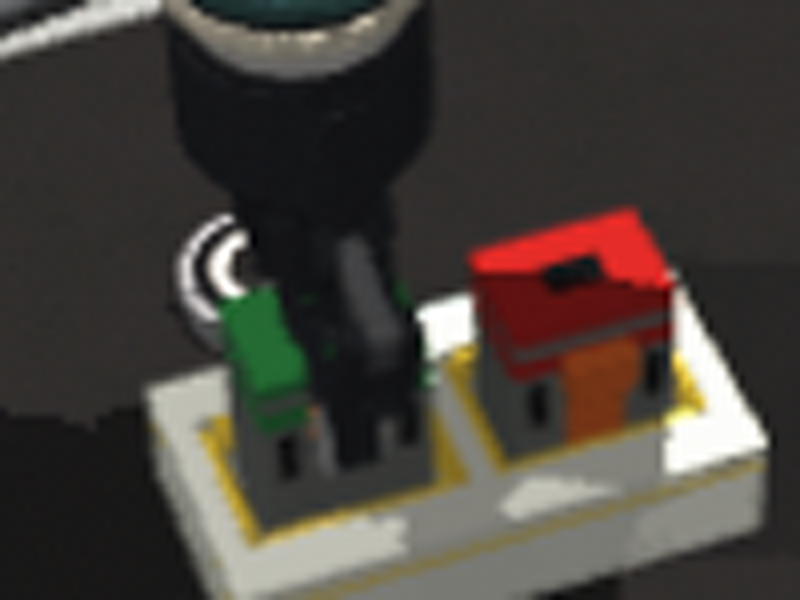

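The pack is rising with the fingers and the pull is light, so I'm continuing the lift.

```bash
python3 -m creep '[[0.3,0,0,-0.06,0],[0.3,0,0,-0.14,0],[0.3,0,0,-0.26,0],[0.3,0,0,-0.38,0],[0.3,0,0,-0.5,0],[0.3,0,0,-0.6,0],[0.3,0,0,-0.6,0],[0.3,0,0,-0.6,0]]' ; python3 go.py .52 .2103 .215 99.6
python3 - <<'E'
from h import *
for n in ("scene","top"):
    d=cams.snapshot(n); x0,y0,x1,y1=(210,100,370,220) if n=="scene" else (340,130,500,250)
    cv2.imwrite(f"pics/f_{n}.png",cv2.resize(d["color"][y0:y1,x0:x1,::-1],None,fx=5,fy=5,interpolation=2))
E
```

```text
time_s: 5.87
tcp_pos: [0.5646, -0.2306, 0.2136]
ee_rot: [0.044, 3.139, -0.002]
force: [0.8, -0.1, -2.4]
gripper_width: 0.465
scaled [ 0.228  1.758 -0.009] turn -0.0623 tilt z [ 0.003 -0.001 -1.   ] yaw 88.38
t 5.8667 tcp [ 0.5646 -0.2306  0.2136] F [ 0.8 -0.1 -2.4] w 0.465
```

View pics/f_scene.png

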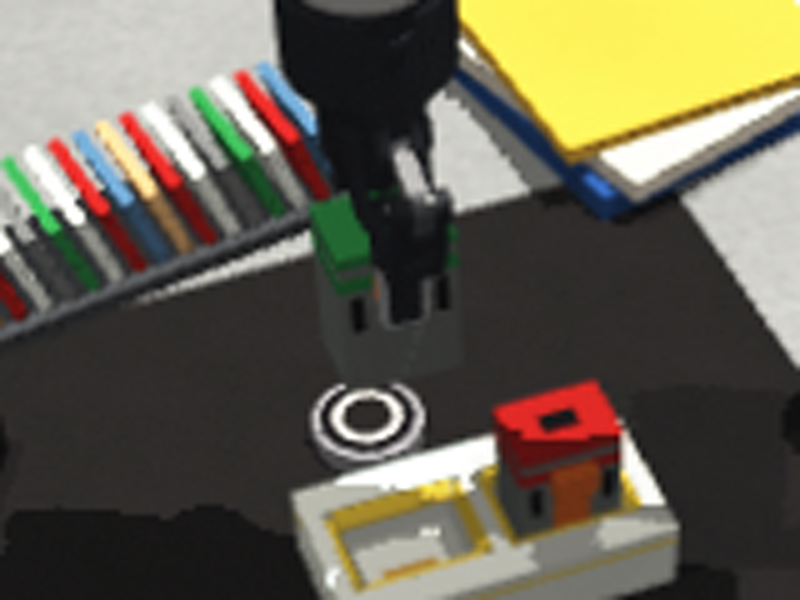

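View pics/f_top.png

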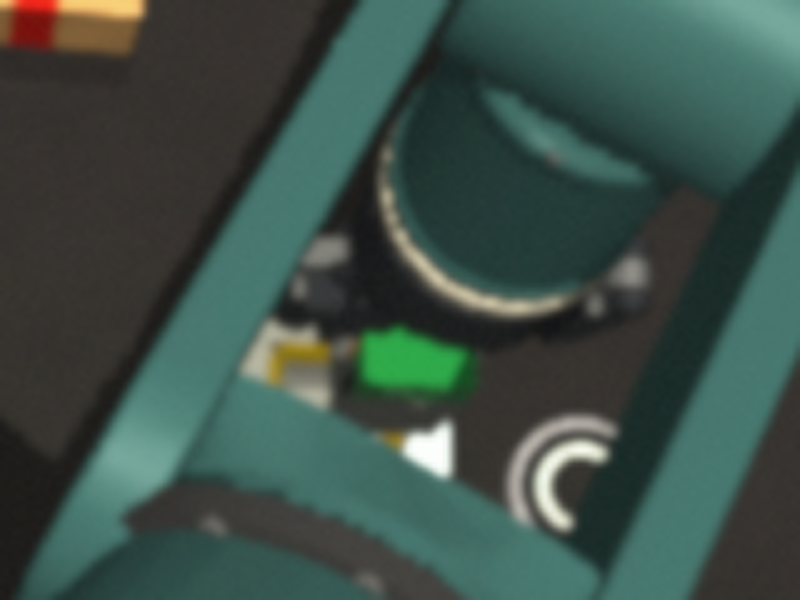

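Run:
```python
from h import *
d=cams.snapshot("scene"); x0,y0,x1,y1=(262,130,312,180)
im=cv2.resize(d["color"][y0:y1,x0:x1,::-1],None,fx=12,fy=12,interpolation=2)
im=np.clip(im.astype(float)*2.2,0,255).astype(np.uint8)
# predicted wireframe with pack centred on tcp
tx,ty,zb=.5646,-.2306,.1744
a=np.radians(-1.6);c,s=np.cos(a),np.sin(a)
P=[[tx+i*.028*c-j*.02*s,ty+i*.028*s+j*.02*c,zb+k*.082] for k in(0,1) for i,j in((-1,-1),(1,-1),(1,1),(-1,1))]
p=(proj(d,P)-[x0,y0]+.5)*12-.5; print(p.round(0).tolist())
for i,j in ((3,2),(3,7),(2,6),(1,2),(1,5),(6,7),(5,6)): cv2.line(im,tuple(int(v) for v in p[i]),tuple(int(v) for v in p[j]),(255,0,255),1)
cv2.imwrite("pics/g.png",im)
```

```text
[[422.0, 373.0], [154.0, 445.0], [217.0, 580.0], [489.0, 505.0], [403.0, 54.0], [118.0, 126.0], [184.0, 261.0], [475.0, 186.0]]
```

View pics/g.png

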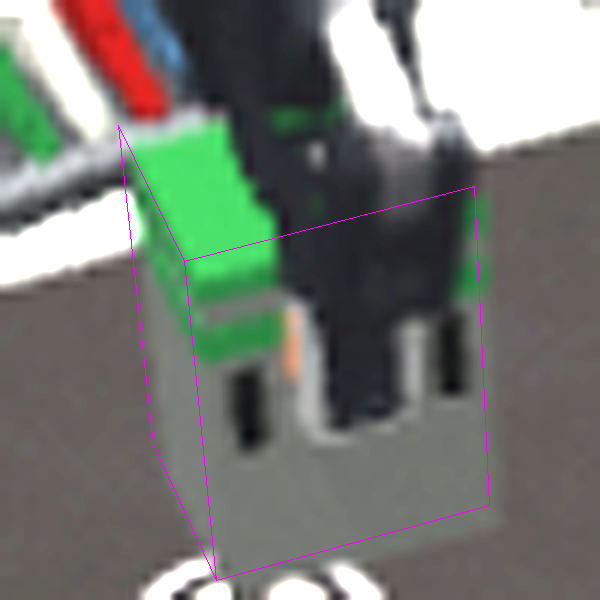

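```bash
python3 -m creep '[[0.3,0.01,0.08,0,-0.01],[0.3,0.03,0.2,0,-0.02],[0.3,0.05,0.34,0,-0.03],[0.3,0.07,0.48,0,-0.04],[0.3,0.09,0.62,0,-0.05],[0.3,0.11,0.76,0,-0.062],[0.3,0.13,0.9,0,-0.062],[0.3,0.14,1.0,0,-0.062]]'; python3 -m creep '[[0.3,0,0,0,0],[0.3,0,0,0,0]]';  python3 go.py .52 .2103 .215 99.6
```

```text
time_s: 6.68
tcp_pos: [0.5335, 0.0234, 0.2103]
ee_rot: [0.262, -3.126, -0.003]
force: [0.1, -0.4, -1.8]
gripper_width: 0.462
time_s: 6.85
tcp_pos: [0.5345, 0.0219, 0.2107]
ee_rot: [0.266, -3.127, -0.001]
force: [-0.4, -0.8, -1.7]
gripper_width: 0.463
scaled [-0.07   0.753 -0.017] turn 0.0006 tilt z [-0.003  0.    -1.   ] yaw 99.71
t 6.85 tcp [0.5345 0.0219 0.2107] F [-0.4 -0.8 -1.7] w 0.463
```

```bash
python3 -m creep '[[0.3,-0.01,0.08,0,0],[0.3,-0.02,0.2,0,0],[0.3,-0.03,0.34,0,0],[0.3,-0.05,0.48,0,0],[0.3,-0.07,0.62,0,0],[0.3,-0.07,0.72,0,0],[0.3,-0.07,0.753,0,0],[0.3,-0.07,0.753,0,0]]'; python3 -m creep '[[0.3,0,0,0,0],[0.3,0,0,0,0],[0.3,0,0,0,0]]';  python3 go.py .52 .2103 .17 99.6
python3 - <<'E'
from h import *
s=monitor.sense();tx,ty,tz=s["tcp_pos"];zb=tz-.0394
a=np.radians(9.6);c,sn=np.cos(a),np.sin(a)
for n,(x0,y0,x1,y1) in (("scene",(330,230,450,350)),("top",(140,140,240,240))):
    d=cams.snapshot(n); k=6 if n=="scene" else 6
    im=cv2.resize(d["color"][y0:y1,x0:x1,::-1],None,fx=k,fy=k,interpolation=2)[:600]
    im=np.clip(im.astype(float)*1.6,0,255).astype(np.uint8)
    P=[[tx+i*.028*c-j*.02*sn,ty+i*.028*sn+j*.02*c,zb+q*.082] for q in(0,1) for i,j in((-1,-1),(1,-1),(1,1),(-1,1))]
    p=(proj(d,P)-[x0,y0]+.5)*k-.5
    for i,j in ((0,1),(1,2),(2,3),(3,0),(4,5),(5,6),(6,7),(7,4),(2,6),(3,7)): cv2.line(im,tuple(int(v) for v in p[i]),tuple(int(v) for v in p[j]),(255,0,255),1)
    cv2.imwrite(f"pics/h_{n}.png",im)
E
```

```text
time_s: 7.52
tcp_pos: [0.5216, 0.2097, 0.2112]
ee_rot: [0.264, -3.129, 0.001]
force: [-0.5, -0.8, -1.6]
gripper_width: 0.465
time_s: 7.77
tcp_pos: [0.5222, 0.2074, 0.212]
ee_rot: [0.258, -3.13, 0.001]
force: [-0.7, 0.9, -2.1]
gripper_width: 0.463
scaled [0.007 0.013 0.168] turn -0.0009 tilt z [-0.001 -0.001 -1.   ] yaw 99.44
t 7.7667 tcp [0.5222 0.2074 0.212 ] F [-0.7  0.9 -2.1] w 0.463
```

View pics/h_scene.png

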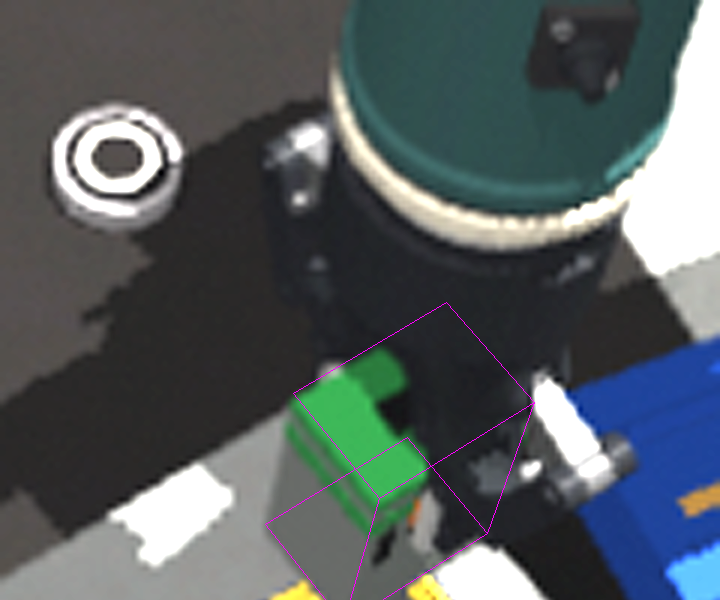

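View pics/h_top.png

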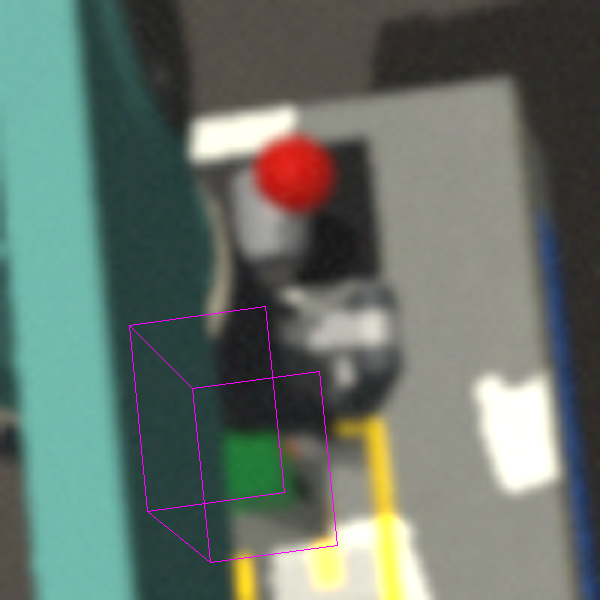

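```bash
python3 -m creep '[[0.3,0.003,0.006,0.06,0],[0.3,0.007,0.013,0.12,0],[0.3,0.007,0.013,0.18,0],[0.3,0.007,0.013,0.23,0],[0.3,0.007,0.013,0.264,0],[0.3,0.007,0.013,0.264,0],[0.3,0.007,0.013,0.264,0],[0.3,0.007,0.013,0.264,0]]';  python3 go.py .52 .2103 .102 99.6
cat > look.py <<'E'
import sys; from h import *
tag=sys.argv[1]; s=monitor.sense();tx,ty,tz=s["tcp_pos"];zb=tz-.0394-float(sys.argv[2])
a=np.radians(9.6);c,sn=np.cos(a),np.sin(a)
for n,(x0,y0,x1,y1) in (("scene",(335,285,435,385)),("top",(150,170,240,260))):
    d=cams.snapshot(n); k=6
    im=cv2.resize(d["color"][y0:y1,x0:x1,::-1],None,fx=k,fy=k,interpolation=2)[:600]
    im=np.clip(im.astype(float)*1.6,0,255).astype(np.uint8)
    def box(X,Y,z0,z1,w,h,col,E):
        P=[[X+i*w*c-j*h*sn,Y+i*w*sn+j*h*c,z] for z in(z0,z1) for i,j in((-1,-1),(1,-1),(1,1),(-1,1))]
        p=(proj(d,P)-[x0,y0]+.5)*k-.5
        for i,j in E: cv2.line(im,tuple(int(v) for v in p[i]),tuple(int(v) for v in p[j]),col,1)
    box(tx,ty,zb,zb+.082,.028,.02,(255,0,255),((4,5),(5,6),(6,7),(7,4),(2,6),(3,7),(2,3),(1,2)))
    box(.52,.2103,.091,.092,.035,.026,(255,255,0),((0,1),(1,2),(2,3),(3,0)))
    cv2.imwrite(f"pics/{tag}_{n}.png",im)
E
python3 look.py i 0.003
```

```text
time_s: 8.53
tcp_pos: [0.5204, 0.2119, 0.147]
ee_rot: [-0.261, 3.13, 0.0]
force: [0.5, 0.4, -1.7]
gripper_width: 0.461
scaled [ 0.003 -0.006  0.18 ] turn -0.0004 tilt z [ 0.001  0.    -1.   ] yaw 99.52
t 8.5333 tcp [0.5204 0.2119 0.147 ] F [ 0.5  0.4 -1.7] w 0.461
```

View pics/i_scene.png

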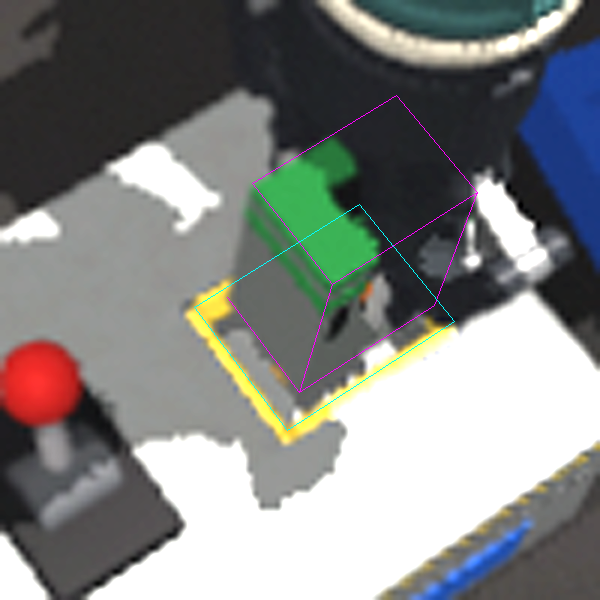

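View pics/i_top.png

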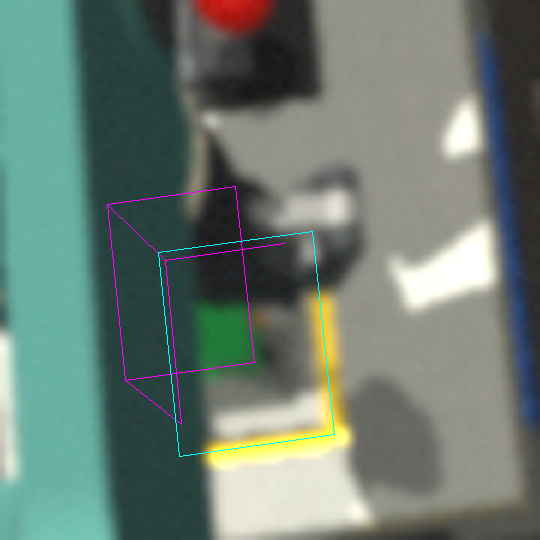

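```bash
python3 -m creep '[[0.3,0,-0.004,0.02,0],[0.3,0,-0.004,0.04,0],[0.3,0,-0.004,0.06,0],[0.3,0,-0.004,0.075,0],[0.3,0,-0.004,0.075,0],[0.3,0,-0.004,0.075,0]]';  python3 go.py .52 .2105 .102 99.6
```

```text
time_s: 9.13
tcp_pos: [0.5195, 0.2109, 0.127]
ee_rot: [0.261, -3.13, 0.0]
force: [-0.9, -0.3, -1.4]
gripper_width: 0.463
scaled [-0.002 -0.002  0.1  ] turn -0.0003 tilt z [-0.001 -0.    -1.   ] yaw 99.54
t 9.1333 tcp [0.5195 0.2109 0.127 ] F [-0.9 -0.3 -1.4] w 0.463
```

```bash
python3 -m creep '[[0.3,0,0,0.02,0],[0.3,0,0,0.035,0],[0.3,0,0,0.05,0],[0.3,0,0,0.05,0]]';  python3 go.py .52 .2105 .102 99.6; python3 look.py j .003
```

```text
time_s: 9.47
tcp_pos: [0.5192, 0.2108, 0.1141]
ee_rot: [0.261, -3.129, 0.001]
force: [-0.7, -0.3, -1.4]
gripper_width: 0.462
scaled [-0.003 -0.002  0.048] turn -0.0003 tilt z [-0.001 -0.    -1.   ] yaw 99.54
t 9.4667 tcp [0.5192 0.2108 0.1141] F [-0.7 -0.3 -1.4] w 0.462
```

View pics/j_scene.png

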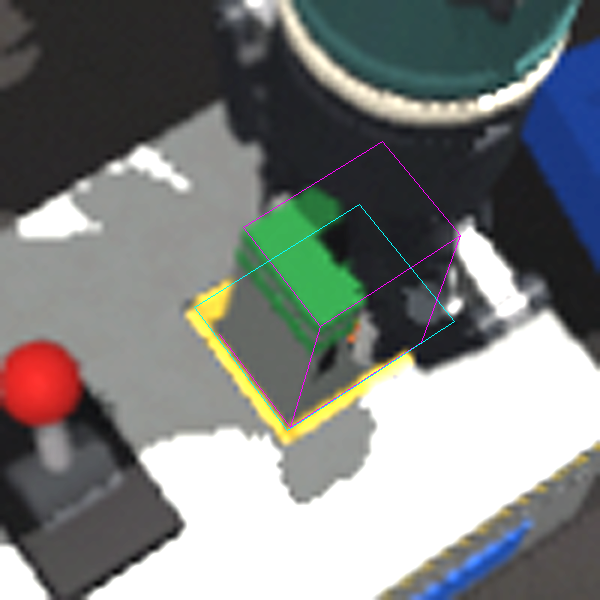

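```bash
python3 -m creep '[[0.3,0,0,0.016,0],[0.3,0,0,0.03,0],[0.3,0,0,0.042,0],[0.3,0,0,0.042,0]]';  python3 go.py .52 .2105 .102 99.6
```

```text
time_s: 9.9
tcp_pos: [0.5193, 0.2108, 0.1037]
ee_rot: [0.261, -3.129, 0.0]
force: [0.3, 0.1, -1.4]
gripper_width: 0.465
scaled [-0.002 -0.002  0.007] turn -0.0003 tilt z [-0.001 -0.    -1.   ] yaw 99.54
t 9.9 tcp [0.5193 0.2108 0.1037] F [ 0.3  0.1 -1.4] w 0.465
```

```bash
python3 -m creep '[[0.3,0,0,0.008,0],[0.3,0,0,0.008,0]]';  python3 go.py .52 .2105 .102 99.6; python3 -m creep '[[0.3,0,0,0.006,0],[0.3,0,0,0.006,0]]';  python3 go.py .52 .2105 .102 99.6
```

```text
time_s: 10.07
tcp_pos: [0.5197, 0.2109, 0.1022]
ee_rot: [0.261, -3.13, 0.0]
force: [-0.0, -0.2, -2.1]
gripper_width: 0.463
scaled [-0.001 -0.002  0.001] turn -0.0003 tilt z [-0. -0. -1.] yaw 99.54
t 10.0667 tcp [0.5197 0.2109 0.1022] F [-0.  -0.2 -2.1] w 0.463
time_s: 10.23
tcp_pos: [0.5198, 0.211, 0.1009]
ee_rot: [0.261, -3.131, 0.0]
force: [0.7, -0.2, -2.7]
gripper_width: 0.463
scaled [-0.    -0.002 -0.004] turn -0.0003 tilt z [-0. -0. -1.] yaw 99.54
t 10.2333 tcp [0.5198 0.211  0.1009] F [ 0.7 -0.2 -2.7] w 0.463
```

```bash
python3 -m creep '[[0.3,0,0,0.006,0],[0.3,0,0,0.006,0]]';  python3 go.py .52 .2105 .0994 99.6; python3 -m creep '[[0.3,0,0,0.006,0],[0.3,0,0,0.006,0]]';  python3 go.py .52 .2105 .0994 99.6
```

```text
time_s: 10.4
tcp_pos: [0.5201, 0.211, 0.0995]
ee_rot: [-0.261, 3.13, -0.0]
force: [0.4, -0.5, -2.3]
gripper_width: 0.463
scaled [ 0.001 -0.002  0.   ] turn -0.0003 tilt z [ 0.  0. -1.] yaw 99.54
t 10.4 tcp [0.5201 0.211  0.0995] F [ 0.4 -0.5 -2.3] w 0.463
time_s: 10.57
tcp_pos: [0.5202, 0.2111, 0.0994]
ee_rot: [-0.261, 3.13, -0.0]
force: [-2.7, -0.9, 8.9]
gripper_width: 0.463
scaled [ 0.001 -0.002 -0.   ] turn -0.0003 tilt z [ 0.001  0.    -1.   ] yaw 99.55
t 10.5667 tcp [0.5202 0.2111 0.0994] F [-2.7 -0.9  8.9] w 0.463
```

```bash
python3 -m creep '[[0.3,0,0,0.003,0],[0.3,0,0,0.003,0]]';  python3 -m creep '[[0.6,0,0,0,0],[1,0,0,0,0],[1,0,0,0,0],[1,0,0,0,0],[1,0,0,0,0],[1,0,0,0,0]]'; python3 go.py .52 .2105 .24 99.6;python3 look.py k 0
```

```text
time_s: 10.73
tcp_pos: [0.5202, 0.2111, 0.0993]
ee_rot: [-0.261, 3.129, -0.0]
force: [-5.4, -1.6, 16.0]
gripper_width: 0.462
time_s: 11.23
tcp_pos: [0.5199, 0.211, 0.0971]
ee_rot: [0.261, -3.13, 0.0]
force: [-0.2, -0.7, 0.4]
gripper_width: 0.998
scaled [-0.    -0.002 -0.571] turn -0.0003 tilt z [-0. -0. -1.] yaw 99.54
t 11.2333 tcp [0.5199 0.211  0.0971] F [-0.2 -0.7  0.4] w 0.998
```

View pics/k_scene.png

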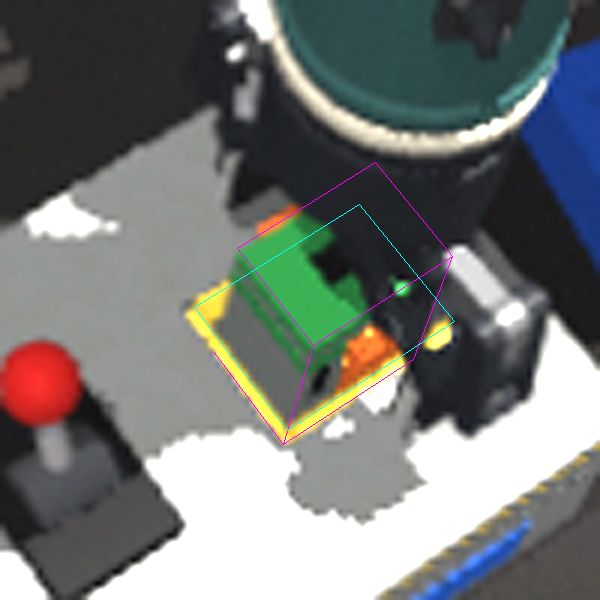

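```bash
python3 -m creep '[[1,0,0,-0.05,0],[1,0,0,-0.15,0],[1,0,0,-0.28,0],[1,0,0,-0.42,0],[1,0,0,-0.52,0],[1,-0.1,0.1,-0.55,0],[1,-0.2,0.2,-0.55,0],[1,-0.3,0.3,-0.55,0]]';python3 -m creep '[[0,0,0.1,0,0],[0,0,0.2,0,0],[0,0,0.3,0,0],[0,0,0.3,0,0],[0,0,0.3,0,0]]'; python3 go.py .52 .2105 .24 99.6;python3 look.py l 0
```

```text
time_s: 12.0
tcp_pos: [0.5826, 0.2984, 0.2366]
ee_rot: [-0.26, 3.128, 0.001]
force: [0.7, -0.8, -0.3]
gripper_width: 1.002
time_s: 12.42
tcp_pos: [0.5684, 0.3725, 0.2343]
ee_rot: [0.265, -3.13, 0.001]
force: [0.8, 0.2, -0.2]
gripper_width: 0.303
scaled [ 0.3   -0.606 -0.023] turn 0.0004 tilt z [-0.001 -0.    -1.   ] yaw 99.67
t 12.4167 tcp [0.5684 0.3725 0.2343] F [ 0.8  0.2 -0.2] w 0.303
```

View pics/l_scene.png

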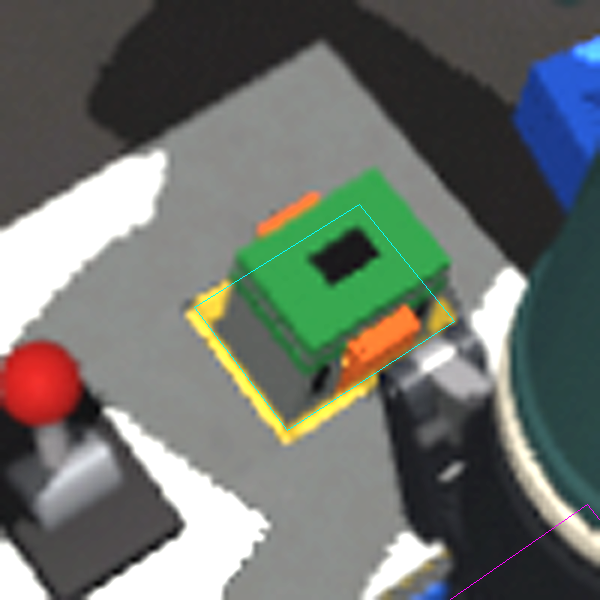

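View pics/l_top.png

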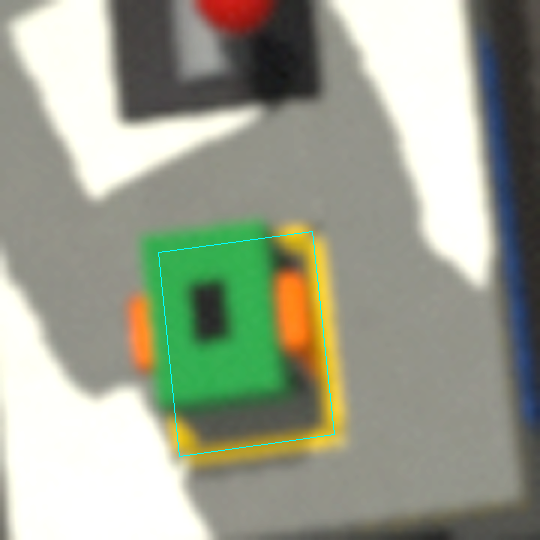

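The green pack is seated with both orange buttons out. It matches the home-height projection within about 2 zoomed pixels. Next is the switch.

```bash
python3 -m creep '[[0,0,0,0,0],[0,0,0,0,0]]'; python3 go.py .633 .171 .225 99.6
python3 - <<'E'
from h import *
d=cams.snapshot("top");d2=cams.snapshot("scene")
for dd,c in((d,"top"),(d2,"scene")):
  print([(np.round(e["pixel"],1).tolist(),round(e["p"],2),onz(dd,e["pixel"],.0)[0].round(3)) for e in cams.mark_of("spray_can",c)[:2]])
E
```

```text
time_s: 12.68
tcp_pos: [0.5692, 0.3703, 0.2348]
ee_rot: [0.259, -3.131, 0.001]
force: [0.7, -0.7, -0.7]
gripper_width: -0.001
scaled [-0.121 -0.828  0.04 ] turn -0.0007 tilt z [-0. -0. -1.] yaw 99.47
t 12.6833 tcp [0.5692 0.3703 0.2348] F [ 0.7 -0.7 -0.7] w -0.001
[([253.7, 105.1], 0.61, array([0.819, 0.106, 0.   ]))]
[([234.9, 360.3], 0.72, array([0.821, 0.097, 0.   ])), ([386.6, 184.5], 0.16, array([ 0.276, -0.236,  0.   ]))]
```

```bash
python3 -m creep '[[0,-0.01,-0.1,0,0],[0,-0.03,-0.22,0,0],[0,-0.05,-0.36,0,0],[0,-0.07,-0.5,0,0],[0,-0.09,-0.64,0,0],[0,-0.11,-0.76,0.02,0],[0,-0.121,-0.828,0.04,0],[0,-0.121,-0.828,0.04,0]]'; python3 -m creep '[[0,0,0,0,0],[0,0,0,0,0]]'; python3 go.py .633 .171 .127 99.6
```

```text
time_s: 13.55
tcp_pos: [0.634, 0.1679, 0.2239]
ee_rot: [0.255, -3.13, 0.003]
force: [-0.7, 0.4, 0.6]
gripper_width: 0.001
time_s: 13.72
tcp_pos: [0.6329, 0.1728, 0.2249]
ee_rot: [0.261, -3.131, -0.001]
force: [-0.3, 0.5, 0.4]
gripper_width: -0.002
scaled [ 0.001 -0.007  0.392] turn -0.0004 tilt z [-0.     0.001 -1.   ] yaw 99.53
t 13.7167 tcp [0.6329 0.1728 0.2249] F [-0.3  0.5  0.4] w -0.002
```

```bash
python3 -m creep '[[0,0,-0.012,0.06,0],[0,0,-0.012,0.14,0],[0,0,-0.012,0.24,0],[0,0,-0.012,0.32,0],[0,0,-0.012,0.37,0],[0,0,-0.012,0.392,0],[0,0,-0.012,0.392,0],[0,0,-0.012,0.392,0]]'; python3 go.py .6245 .226 .127 99.6
cat > sw.py <<'E'
import sys; from h import *
for n,(x0,y0,x1,y1) in (("scene",(290,280,410,370)),("top",(140,130,240,205))):
    d=cams.snapshot(n); cv2.imwrite(f"pics/{sys.argv[1]}_{n}.png",cv2.resize(d["color"][y0:y1,x0:x1,::-1],None,fx=6,fy=6,interpolation=2))
E
python3 sw.py m
```

```text
time_s: 14.38
tcp_pos: [0.6341, 0.1699, 0.1275]
ee_rot: [-0.262, 3.13, 0.0]
force: [-0.8, -0.9, 0.6]
gripper_width: -0.001
scaled [0.    0.228 0.002] turn -0.0001 tilt z [ 0.001  0.    -1.   ] yaw 99.58
t 14.3833 tcp [0.6341 0.1699 0.1275] F [-0.8 -0.9  0.6] w -0.001
```

View pics/m_scene.png

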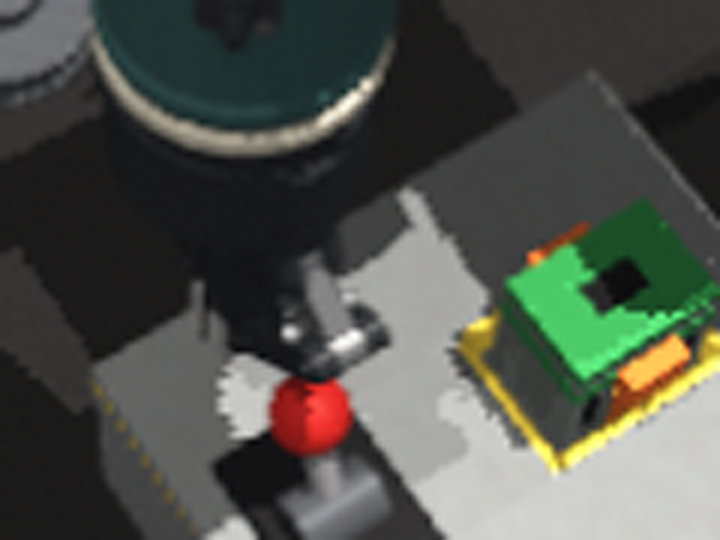

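View pics/m_top.png

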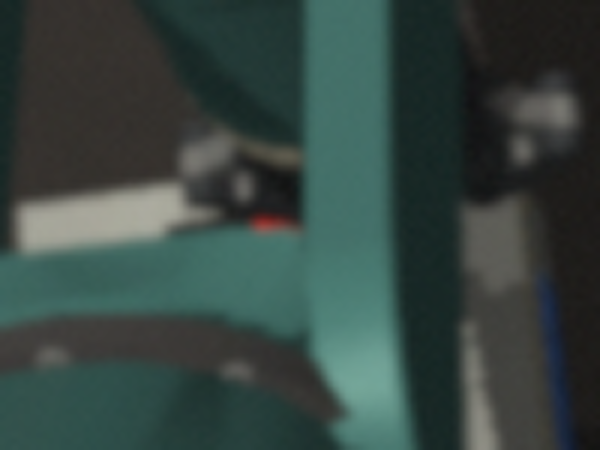

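```bash
python3 -m creep '[[0,0,0.04,0,0],[0,0,0.07,0,0],[0,0,0.1,0,0],[0,0,0.13,0,0],[0,0,0.16,0,0],[0,0,0.18,0,0],[0,0,0.18,0,0],[0,0,0.18,0,0]]'; python3 go.py .6245 .226 .127 99.6
python3 sw.py n
```

```text
time_s: 15.15
tcp_pos: [0.6257, 0.2143, 0.1265]
ee_rot: [0.262, -3.13, -0.0]
force: [-0.4, 0.1, 0.4]
gripper_width: 0.005
scaled [-0.003  0.047 -0.002] turn -0.0001 tilt z [-0.001  0.    -1.   ] yaw 99.59
t 15.15 tcp [0.6257 0.2143 0.1265] F [-0.4  0.1  0.4] w 0.005
```

View pics/n_scene.png

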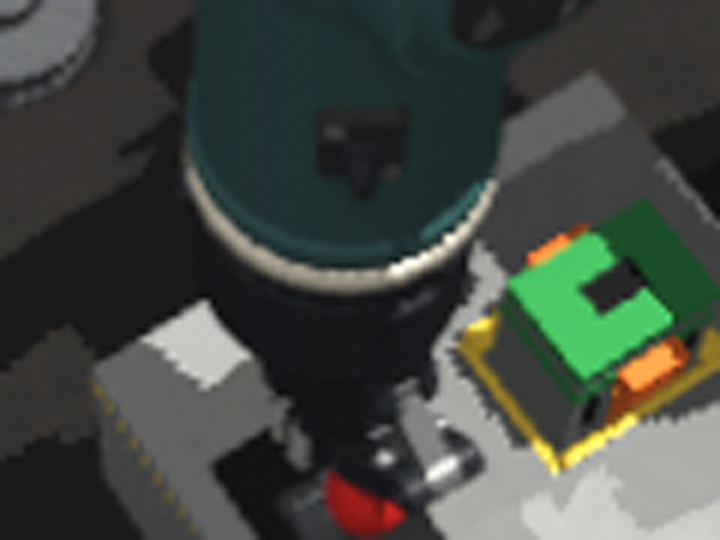

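```bash
python3 -m creep '[[0,0,0.015,0,0],[0,0,0.025,0,0],[0,0,0.025,0,0]]';  python3 -m creep '[[0,0,0.008,0,0],[0,0,0.012,0,0],[0,0,0.012,0,0]]'; python3 -m creep '[[0,0,0.008,0,0],[0,0,0.012,0,0],[0,0,0.012,0,0]]'; python3 sw.py o
```

```text
time_s: 15.5
tcp_pos: [0.6249, 0.2199, 0.1266]
ee_rot: [0.261, -3.13, 0.0]
force: [0.4, -0.6, -0.7]
gripper_width: 0.002
time_s: 15.75
tcp_pos: [0.6245, 0.2229, 0.1267]
ee_rot: [0.261, -3.13, 0.0]
force: [0.5, -1.1, -1.0]
gripper_width: 0.0
time_s: 16.0
tcp_pos: [0.6242, 0.2251, 0.1267]
ee_rot: [0.262, -3.131, 0.002]
force: [1.5, -3.5, -0.6]
gripper_width: -0.003
```

View pics/o_scene.png

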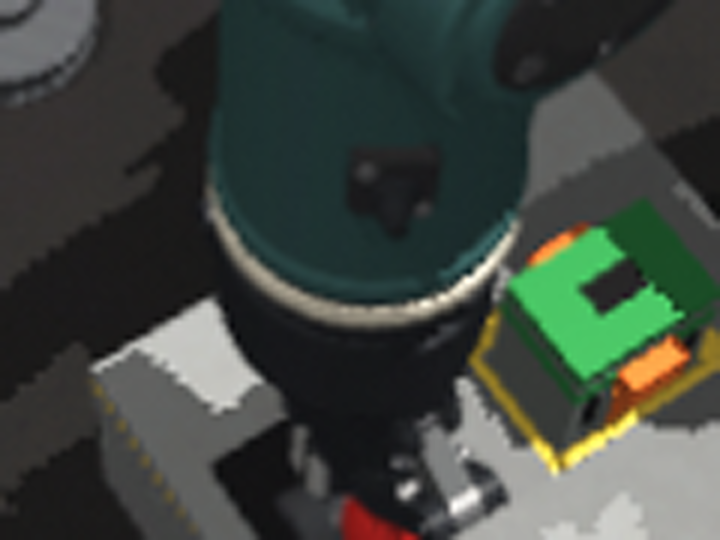

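Force is beginning to rise at s≈−3, as predicted for the stop. I'll push a little more.

```bash
python3 -m creep '[[0,0,0.008,0,0],[0,0,0.008,0,0],[0,0,0.008,0,0]]';  python3 -m creep '[[0,0,0.006,0,0],[0,0,0.006,0,0],[0,0,0.006,0,0]]'
```

```text
time_s: 16.35
tcp_pos: [0.6241, 0.2255, 0.1267]
ee_rot: [0.262, -3.131, 0.006]
force: [1.0, -9.7, -1.0]
gripper_width: -0.0
time_s: 16.6
tcp_pos: [0.6241, 0.2257, 0.1267]
ee_rot: [0.262, -3.131, 0.009]
force: [1.1, -13.6, 0.0]
gripper_width: 0.001
```

```bash
python3 -m creep '[[0,0,-0.05,0,0],[0,0,-0.12,0,0],[0,0,-0.16,-0.05,0],[0,0,-0.16,-0.2,0],[0,0,-0.16,-0.35,0],[0,0,-0.28,-0.4,0],[0,0,-0.42,-0.4,0],[0,0,-0.56,-0.4,0]]';python3 -m creep '[[0.5,0,-0.1,0,0],[0.5,0,-0.2,0,0],[0.5,0,-0.3,0,0],[0.5,0,-0.3,0,0]]'
python3 - <<'E'
from h import *
s=monitor.sense(); print(s["tcp_pos"],s["force"])
ims=[]
for n in ("scene","top"):
    d=cams.snapshot(n); cv2.imwrite(f"pics/end_{n}.png",d["color"][:,:,::-1])
    x0,y0,x1,y1=(290,280,450,400) if n=="scene" else (130,140,250,280)
    cv2.imwrite(f"pics/endz_{n}.png",cv2.resize(d["color"][y0:y1,x0:x1,::-1],None,fx=4,fy=4,interpolation=2))
    h=cv2.cvtColor(d["color"],cv2.COLOR_RGB2HSV); m=cv2.inRange(h,(0,120,60),(8,255,255))
    k=np.zeros_like(m);a,b,c,e=(310,330,375,385) if n=="scene" else (150,140,215,195); k[b:e,a:c]=m[b:e,a:c]
    cs,_=cv2.findContours(k,0,1); c=max(cs,key=cv2.contourArea); (u,_)=cv2.minEnclosingCircle(c)
    P=onz(d,u,.137)[0]; q=P[:2]-[.6245,.228]; th=np.radians(9.6); print(n,u,P,"printer-frame off pivot mm",1e3*(q@[np.cos(th),np.sin(th)]),1e3*(q@[-np.sin(th),np.cos(th)]))
E
```

```text
time_s: 17.27
tcp_pos: [0.6482, 0.0913, 0.2303]
ee_rot: [-0.264, 3.125, 0.002]
force: [0.8, 0.3, -0.4]
gripper_width: 0.002
time_s: 17.6
tcp_pos: [0.6605, 0.0129, 0.2282]
ee_rot: [-0.256, 3.129, -0.002]
force: [-0.2, 0.7, 0.4]
gripper_width: 0.499
[0.66048227 0.01285949 0.22820245] [-0.15650476  0.67884738  0.35831751]
scene (353.76666259765625, 366.3222351074219) [0.62059268 0.25244838 0.137     ] printer-frame off pivot mm 0.224622438772467 24.75762306518783
top (169.0, 172.0) [0.61965088 0.25063847 0.137     ] printer-frame off pivot mm -1.0058241892031432 23.13012826461979
```

View pics/end_scene.png

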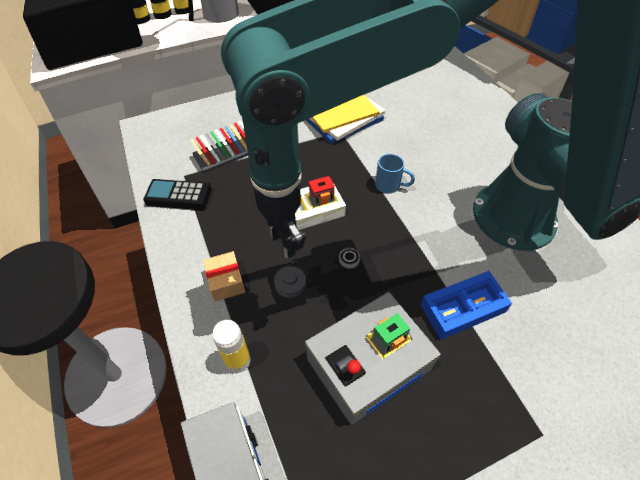

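View pics/end_top.png

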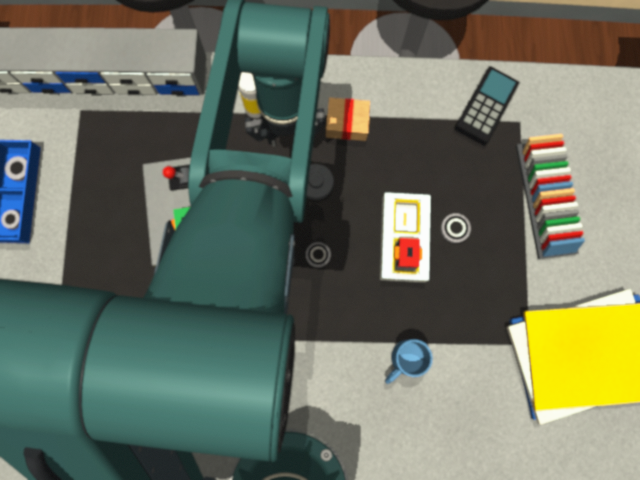

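View pics/endz_scene.png

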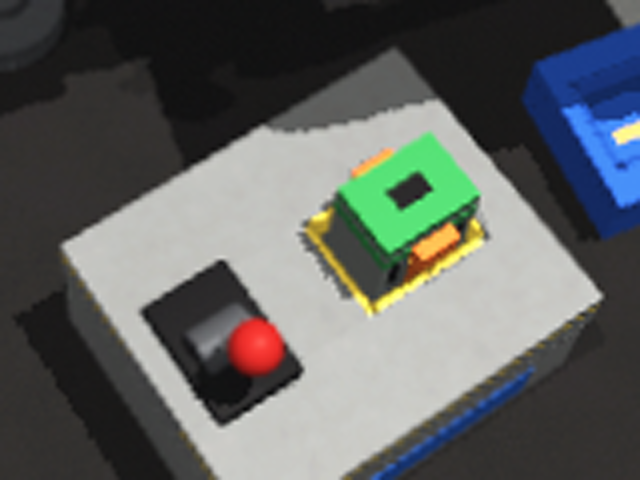

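In the final pictures the ball sits 23–25 mm to the printer's +y side (fully on is 24 mm). The green pack is home with its buttons out, the red pack is still in the charger, and the bystanders have not moved. Handing in.

```bash
python3 -m creep '[[0.5,0,0,0,0],[0.5,0,0,0,0]]'; python3 -c "
from plant import r; print(r.hand_in())"
```

```text
time_s: 17.87
tcp_pos: [0.659, 0.0184, 0.2272]
ee_rot: [-0.263, 3.13, 0.001]
force: [-0.4, 0.4, -0.1]
gripper_width: 0.498
the job is handed in; nothing more can be done
None
```

The green pack is clipped into the printer's bay and the switch is on. I handed the job in at about 17.9 s, with the arm clear of everything.

- **Pack:** I squeezed both buttons, lifted it out of the charger and lowered it into the bay. It met the floor at the expected height, with the TCP at 0.0994 m, and I pressed it down with about 16 N before letting go. The pictures afterwards show both buttons sprung out.
- **Switch:** After the pack was in, I pushed the ball over with shut fingers until the force rose to about 14 N at the stop. After I backed off, the ball sat 24.8 mm (scene camera) and 23.1 mm (top camera) to the printer's +y side of the pivot. Fully on is about 24 mm.
- **The rest:** The last pictures show the red pack still in the charger. The bystanders look to be where they were; the spray can is partly hidden by the arm in the top view, but the scene view shows it in place.
- **Disagreements:** The two cameras differed by 1 to 2 mm, so I used their average. While I carried the pack, the pictures suggested it had slipped about 3 mm down in the grip, but the floor contact showed no slip.

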